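# Flip the reading lens over and step the test tray under the pointer

## Task

Read two wells of the test tray: tip the parked magnifier past its snap point so that it springs down fully onto its reading stop over the pointer, then slide the tray by its post until the square well is centred under the pointer's tip and keep it there for about a second, and then slide on until the large round well is centred under the tip. Leave the tray there with the magnifier still down, and do not disturb the jar, dish and timer standing by.

Things in the scene. Friction and masses are not known exactly. Their poses are not given: they have to be found in the camera images.
- pointer_tip (a point): Point of the thin fixed steel needle of the reading stand, 46 mm above the table. Its axes are the stand's: x points away from the robot along the stand, y to the stand's left, z up. The stand is a white steel base plate 320 x 250 mm, 12 mm thick, fixed to the table, reaching from -165 to +155 mm in x and -105 to +145 mm in y of this point; the needle comes in from a post 74 mm high at x = +135 mm, on an 8 mm bar at 68 mm height over x = 50 to 130 mm.
- lens_hinge (a point): Middle of the magnifier's hinge pin, 88 mm above the table, 100 mm to the left (+y) of the pointer; the pin lies along the stand's x between two white cheeks 102 mm high, 62 mm over all.
- lens_tab (a point): Middle of the thickness of the magnifier's thumb tab, 145 mm from the hinge pin and 7 mm inside the tab's outer edge. The magnifier is a dark arm 16 mm wide and 8 mm thick, then a clear lens in a dark round frame 70 mm across (10 mm thick, its centre 100 mm from the pin), then this tab 24 mm wide and 8 mm thick, 152 mm long in all. Parked it leans outwards, away from the pointer (to +y); at the reading stop it lies level over the pointer, 88 mm above the table.
- lens (a joint): Angle of the magnifier, rad: 0 level at the reading stop over the pointer, 1.57 upright, 2.05 at the parked stop. An over-centre spring drives it away from the snap angle of about 1.47 (just past upright towards the pointer) to either stop. From the parked stop it takes 1 to 2 N on the tab or frame, pushed towards -y of the stand from outside; past the snap it springs down by itself.
- carrier_post (a point): Grip of the upright steel post of the tray carrier, 14 mm in diameter, on its axis, 62 mm above the table; the post rises from 35 to 77 mm height, from an aluminium tongue 30 mm wide on the carrier's robot side. It does not turn. The carrier slides along the stand's x and y (34 mm either way from the middle of each), with about 1.5 N of friction in each direction, and stays where it is left.
- well_square (a point): Centre of the mouth of the square well (17 mm wide, white rim) in the tray, 40 mm above the table. The tray is white, 100 x 84 mm, its top at 36 mm; this well lies 127 mm in x and -18 mm in y of the carrier post (stand's axes).
- well_round (a point): Centre of the mouth of the large round well (20 mm across, white rim), 40 mm above the table, 83 mm in x and 16 mm in y of the carrier post (stand's axes). The three other wells are round and small (9 mm) and are not wanted.
- slide_x (a joint): Carrier position along the stand's x, m, -0.034 to 0.034, growing away from the robot.
- slide_y (a joint): Carrier position along the stand's y, m, -0.034 to 0.034, growing to the left.
- jar_mid (a point): Bystander: middle of a closed jar 52 mm across and 75 mm high, to the right of the stand.
- dish_mid (a point): Bystander: middle of a closed clear dish 90 mm across and 15 mm high, to the left of the stand.
- timer_mid (a point): Bystander: middle of a white bench timer 45 x 65 x 22 mm, left of the stand on the robot's side.

How it is judged:
By the outcome, as a careful person would: the job done as asked, in the order asked, and still so for the second after the job is handed in, with the robot touching nothing.
It also fails if it takes over 48 s, if anything falls off the work surface, if the arm or the gripper's body presses on something with over 40 N, if the wrist force passes 120 N, or if a joint passes its speed limit or range.

## Robot

A 6-joint arm with a two-finger parallel gripper is mounted at the origin on the work surface. World frame = base frame: x ahead of the robot, y to its left, z up, the work surface at z = 0. Lengths are in m, angles in rad, forces in N, time in s.
With the tool pointing down it reaches from about 0.3 to 0.875 m from the base axis. Payload 6.4 kg.
Tool frame: the origin (TCP) lies between the finger pads; the fingertips stand ctrl.tip_extent ahead of it and the grasp point (between the pads) is the TCP (ctrl.tip_extent is the distance from the TCP to the fingertips, in m); z points along the fingers, y is the line along which they close (so a half turn about z gives the same grasp; the last joint's range is limited). The gripper opens to 85 mm and grips with 20 to 120 N. Pads are 22 mm wide; open, the fingers measure 114 mm over their backs; the gripper's body (76 mm by 85 mm) begins 54 mm behind the grasp point. The pads swing forward as they close: fully open they stand 13 mm farther back than shut.
Start: joints at [1.008, 0.181, 1.607, -0, 1.354, -0.206], TCP at [0.201, 0.539, 0.25] pointing down, gripper open.
Joint ranges: [-2.99, 2.99], [-0.89, 2.07], [0.3, 2.58], [-1.14, 4.28], [0, 2.63], [-3.12, 3.12]. Speed limits (rad/s): [2.57, 2.57, 3.01, 3.14, 3.14, 3.14].

## Interface

Orientations are given as a unit quaternion [w, x, y, z].
In Python, from bench import ctrl gives the robot as it stands.
- The arm moves only by the tool send_rows, never from a script. Its arguments are lists of equal length, an entry for each row: "dr": the turn, a rotation vector about the tool's x, y, z in units of 6 degrees (1.0 is 6 degrees), a list of three; "xyz": the shift along the tool's x, y, z in cm, a list of three; "jaw": the opening in per cent of the stroke, from 0 (shut) to 100 (fully open). In form: {"dr": [[wx, wy, wz], ...], "xyz": [[dx, dy, dz], ...], "jaw": [jaw, ...]}. A call has exactly 8 rows; each row is the pose to reach, as a shift and turn from the pose commanded when the call began, along the tool's axes at that moment; what a row does not reach only later rows make up. A row lasts 1/8 s, in which the tool goes at most 62.5 mm and 10.7 degrees, less where a joint would pass 70% of its speed; a pose out of reach is approached as far as the arm can. A call with a gripper value outside its range is refused whole. The fingers move at their own pace and stop on an object; the grip force is fixed at half the most. Time passes only in rows, so rows that repeat a pose let the fingers close, or fill a call up. It gives the time, the measured TCP pose, the force, the opening and the grip force at its end, in the units of the state.
- ctrl.get_obs(): the state, without advancing time (a new reading comes with each control period).
- ctrl.camera(name): name is "side" or "top"; returns the picture (400x640x3 uint8, red, green, blue); there is no depth.
- ctrl.calibration(name): a dict with "camera_matrix" (3x3 intrinsics, pixels), "world_from_camera" (4x4, takes a point from camera to world coordinates). Camera axes: x right, y up, looking along -z (the intrinsics and any distortion apply to the point x, -y, -z); pixel columns grow to the right and rows downward; lengths in m; the calibration is good to about 2 mm. A picture is of the moment at which its call begins. calibration takes no time and is no camera call.
- ctrl.hand_in(): hands the job in; it is judged then, once.
The state is a dict: "time_s": time; "q": joint angles; "dq": joint speeds; "joint_efforts": joint torques, N m; "eef_pos": TCP position; "eef_rot": TCP orientation; "wrist_force": force on the tool from outside, world axes, zero at the start; "torque": the same for the moment, N m; "opening": opening from 0.0 (shut) to 1.0 (fully open); "grasp_force": force on a finger pad.
Only numpy, scipy, OpenCV 4.12 (cv2) and the standard library are available. Lean on these libraries where they do the work, as an engineer would, in place of code of your own. Each camera call takes 0.05 s, during which the arm holds its last target. There are 200 camera calls.

## Working session

There is one attempt and no reset: what is moved stays moved. The work goes in short steps, Python scripts to look and compute and a tool call to move; the robot and the scene stay as the last step left them, time stands still between calls to the robot, and variables do not carry over. Pictures are saved under pics/ and viewed, at most 12 in all, crops included, and the job is handed in when it is done.

Besides the shell and the picture viewer there is one more tool, called as name(argument=value, ...) on one line, values as JSON. send_rows: Moves the arm, as the interface text tells. Its arguments: {"type":"object","properties":{"dr":{"type":"array","items":{"type":"array","items":{"type":"number"}}},"xyz":{"type":"array","items":{"type":"array","items":{"type":"number"}}},"jaw":{"type":"array","items":{"type":"number"}}},"required":["dr","xyz","jaw"]}

```bash
mkdir -p pics; python3 - <<'E'
from bench import ctrl
import cv2,numpy as np
np.set_printoptions(precision=4,suppress=True)
for n in("top","side"):
    cv2.imwrite(f"pics/{n}0.png",ctrl.camera(n)[:,:,::-1]); c=ctrl.calibration(n); print(n,c)
o=ctrl.get_obs();print(o['eef_pos'],o['eef_rot'],o['time_s'],ctrl.tip_extent)
E
```

```text
top {'camera_matrix': array([[442.0994,   0.    , 320.2475],
       [  0.    , 442.0994, 203.6198],
       [  0.    ,   0.    ,   1.    ]]), 'world_from_camera': array([[ 0.0208,  0.9863, -0.1637,  0.4292],
       [-0.9993,  0.0153, -0.0352, -0.0033],
       [-0.0322,  0.1643,  0.9859,  1.0833],
       [ 0.    ,  0.    ,  0.    ,  1.    ]])}
side {'camera_matrix': array([[482.6099,   0.    , 317.6646],
       [  0.    , 482.6099, 204.496 ],
       [  0.    ,   0.    ,   1.    ]]), 'world_from_camera': array([[-0.9994,  0.0231, -0.0239,  0.5596],
       [-0.033 , -0.6056,  0.7951,  0.8469],
       [ 0.0039,  0.7954,  0.606 ,  0.7361],
       [ 0.    ,  0.    ,  0.    ,  1.    ]])}
[0.2006 0.5384 0.2495] [-0.0003  0.1775  0.9841 -0.0007] 0.1 0.019
```

View pics/top0.png

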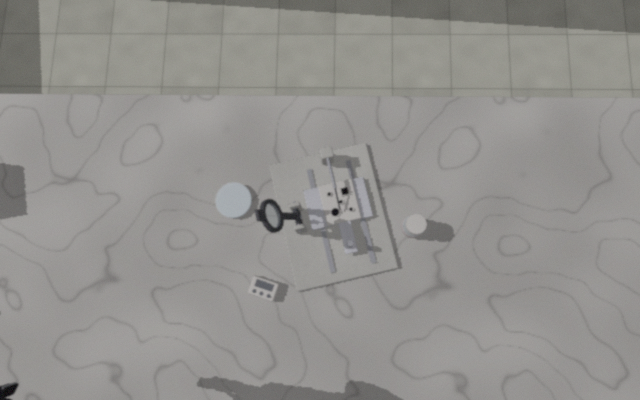

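View pics/side0.png

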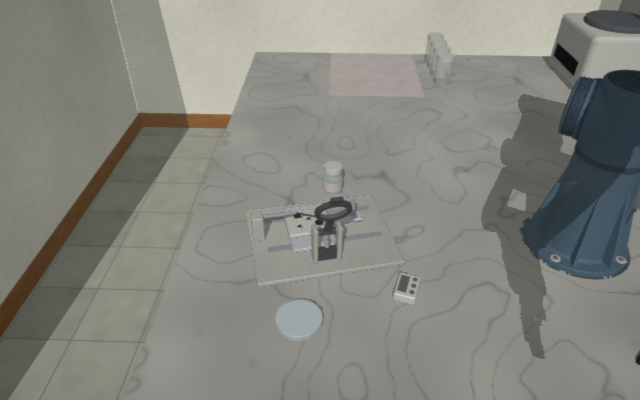

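The top picture shows the stand at px (270-400, 145-290), lens leaning left at (272,215), dish (234,200), jar (416,224), timer (263,288). The side picture shows the stand at (250-400, 195-285). Next I'll take enlarged crops.

```bash
cat > h.py <<'E'
import cv2,numpy as np
from bench import ctrl
np.set_printoptions(precision=4,suppress=True)
def cal(n):
    c=ctrl.calibration(n); return c['camera_matrix'],c['world_from_camera']
def proj(n,P):
    K,T=cal(n); p=(np.atleast_2d(P)-T[:3,3])@T[:3,:3]*[1,-1,-1]; q=p@K.T; return q[:,:2]/q[:,2:]
def unproj(n,uv,z):
    K,T=cal(n); d=np.linalg.solve(K,np.r_[uv,1.])*[1,-1,-1]; d=T[:3,:3]@d; o=T[:3,3]
    return o+d*(z-o[2])/d[2]
def crop(src,dst,x,y,w,h,s):
    im=src if not isinstance(src,str) else cv2.imread(src)
    im=cv2.resize(im[y:y+h,x:x+w],None,fx=s,fy=s,interpolation=cv2.INTER_CUBIC)
    for u in range(-(-x//20)*20,x+w,20):
        cv2.putText(im,str(u),(int((u+.5-x)*s)-10,10),0,.35,(0,0,255)); cv2.line(im,(int((u+.5-x)*s),12),(int((u+.5-x)*s),18),(0,0,255))
    for v in range(-(-y//20)*20,y+h,20):
        cv2.putText(im,str(v),(0,int((v+.5-y)*s)+4),0,.35,(0,0,255)); cv2.line(im,(24,int((v+.5-y)*s)),(30,int((v+.5-y)*s)),(0,0,255))
    cv2.imwrite(dst,im)
E
python3 -c "
from h import *
crop('pics/top0.png','pics/topc.png',250,138,156,156,3.8 and 3.8)
crop('pics/side0.png','pics/sidec.png',240,180,170,110,4.7)
"
```

```text
(no output)
```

View pics/topc.png

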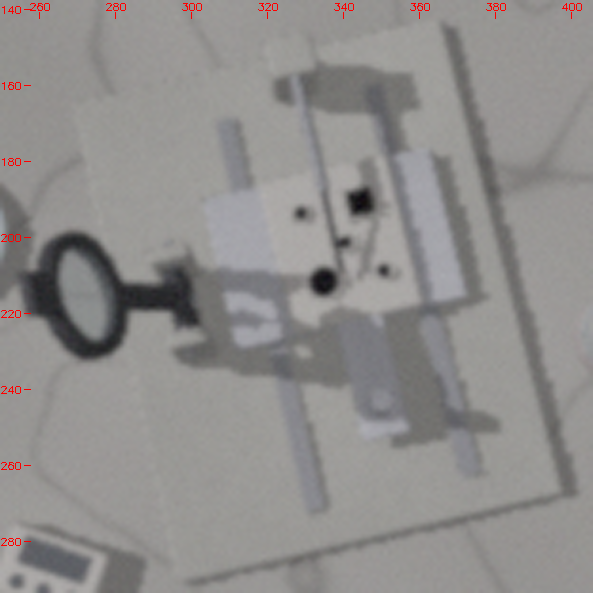

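View pics/sidec.png

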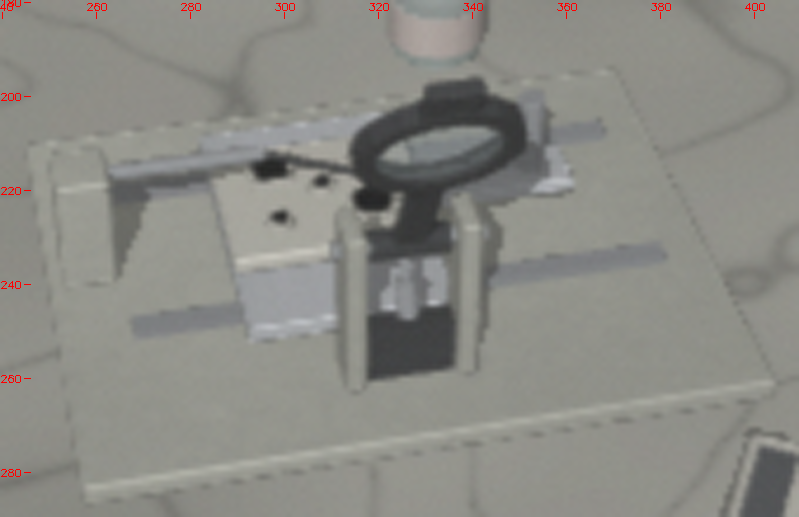

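```bash
cat > fit.py <<'E'
from h import *
from scipy.optimize import least_squares
t=lambda x,y:(250+x/3.8-.5,138+y/3.8-.5); s=lambda x,y:(240+x/4.7-.5,180+y/4.7-.5)
C=dict(fl=(.155,.145,-.034),fr=(.155,-.105,-.034),nr=(-.165,-.105,-.034),nl=(-.165,.145,-.034))
obs=[('top',t(75,105),'fl'),('top',t(440,26),'fr'),('top',t(571,490),'nr'),('top',t(190,582),'nl'),
('side',s(88,488),'fl'),('side',s(30,147),'fr'),('side',s(612,70),'nr'),('side',s(773,380),'nl'),
('top',t(360,202),'sq'),('top',t(323,281),'ro'),('top',t(382,400),'post'),('side',s(271,167),'sq'),('side',s(373,199),'ro'),
('side',s(535,95),'post'),('top',t(88,294),'lens'),('side',s(440,142),'lens'),('top',t(342,240),'tip'),('top',t(24,296),'tabend'),('side',s(456,82),'tabend')]
def pts(p):
    x,y,a,cx,cy,th=p; L=dict(C); h=-.046
    L.update(sq=(cx+.127,cy-.018,.04+h),ro=(cx+.083,cy+.016,.04+h),post=(cx,cy,.077+h),tip=(0,0,0),hinge=(0,.1,.042))
    for n,r in(('lens',.1),('tabend',.152),('tab',.145)): L[n]=(0,.1-r*np.cos(th),.042+r*np.sin(th))
    R=np.array([[np.cos(a),-np.sin(a),0],[np.sin(a),np.cos(a),0],[0,0,1]])
    return {k:R@np.array(v)+[x,y,.046] for k,v in L.items()}
def res(p):
    L=pts(p[:6]); q=p[6:].reshape(2,2)   # per-camera pixel offset (calibration error), weak prior
    r=[proj(n,L[k])[0]+q[n=='side']-uv for n,uv,k in obs]
    return np.r_[np.ravel(r),p[6:]]
f=least_squares(res,[.42,-.03,.25,-.1,0,2.05,0,0,0,0],loss='soft_l1')
if __name__=='__main__':
    print(f.x)
    for (n,uv,k),e in zip(obs,res(f.x)[:-4].reshape(-1,2)): print(n,k,np.array(uv),e)
    for k,v in pts(f.x[:6]).items(): print(k,v)
    for n,uv,z in(('top',(234,200),.015),('side',(299,318),.015),('top',(416,223),.075),('top',(263,288),.022),('side',(407,287),.022)): print(n,uv,unproj(n,uv,z))
E
python3 fit.py
```

```text
Traceback (most recent call last):
  File "fit.py", line 19, in <module>
    f=least_squares(res,[.42,-.03,.25,-.1,0,2.05,0,0,0,0],loss='soft_l1')
  File "fit.py", line 18, in res
    return np.r_[np.ravel(r),p[6:]]
                 ~~~~~~~~^^^
ValueError: setting an array element with a sequence. The requested array has an inhomogeneous shape after 1 dimensions. The detected shape was (19,) + inhomogeneous part.
```

```bash
sed -i "s/q\[n=='side'\]/q[int(n=='side')]/" fit.py; python3 fit.py
```

```text
Traceback (most recent call last):
  File "fit.py", line 19, in <module>
    f=least_squares(res,[.42,-.03,.25,-.1,0,2.05,0,0,0,0],loss='soft_l1')
  File "fit.py", line 17, in res
    r=[proj(n,L[k])[0]+q[int(n=='side')]-uv for n,uv,k in obs]
       ~~~~^^^^^^^^
  File "h.py", line 7, in proj
    K,T=cal(n); p=(np.atleast_2d(P)-T[:3,3])@T[:3,:3]*[1,-1,-1]; q=p@K.T; return q[:,:2]/q[:,2:]
        ~~~^^^
  File "h.py", line 5, in cal
    c=ctrl.calibration(n); return c['camera_matrix'],c['world_from_camera']
ValueError: time passes only in moves, steps and waits
```

```bash
sed -i "s/^def cal/import functools\n@functools.cache\ndef cal/" h.py; python3 fit.py 2>&1 | tail -40
```

```text
[ 0.5902 -0.0136  0.2573 -0.087  -0.0025  2.0499 -0.0976 -0.2979  0.4699
  0.2582]
top fl [269.2368 165.1316] [-0.6275 -0.467 ]
top fr [365.2895 144.3421] [ 0.2544 -3.1553]
top nr [399.7632 266.4474] [-0.5303 -0.0344]
top nl [299.5    290.6579] [-2.0655  0.6531]
side fl [258.2234 283.3298] [-0.8987  0.1104]
side fr [245.883  210.7766] [-1.3465 -0.9132]
side nr [369.7128 194.3936] [ 0.1966 -1.249 ]
side nl [403.9681 260.3511] [ 1.3612 -0.7962]
top sq [344.2368 190.6579] [-0.0339  0.0327]
top ro [334.5    211.4474] [0.3393 0.1998]
top post [350.0263 242.7632] [ 0.4338 -0.0251]
side sq [297.1596 215.0319] [-0.0004  0.5596]
side ro [318.8617 221.8404] [0.1452 0.2319]
side post [353.3298 199.7128] [-0.3766  0.4557]
top lens [272.6579 214.8684] [-0.2167  0.4068]
side lens [333.117  209.7128] [-0.0983  0.1011]
top tip [339.5    200.6579] [0.479  7.6421]
top tabend [255.8158 215.3947] [ 1.5804 -0.466 ]
side tabend [336.5213 196.9468] [0.3787 0.5599]
fl [0.7032 0.1661 0.012 ]
fr [ 0.7668 -0.0757  0.012 ]
nr [ 0.4573 -0.1571  0.012 ]
nl [0.3937 0.0847 0.012 ]
sq [ 0.6341 -0.0232  0.04  ]
ro [ 0.5829 -0.0015  0.04  ]
post [ 0.5067 -0.0381  0.077 ]
tip [ 0.5902 -0.0136  0.046 ]
hinge [0.5647 0.0831 0.088 ]
lens [0.553  0.1277 0.1767]
tabend [0.5469 0.1509 0.2229]
tab [0.5477 0.1478 0.2167]
top (234, 200) [0.6123 0.2482 0.015 ]
side (299, 318) [0.6115 0.2548 0.015 ]
top (416, 223) [ 0.5552 -0.1867  0.075 ]
top (263, 288) [0.4007 0.1661 0.022 ]
side (407, 287) [0.4005 0.1748 0.022 ]
```

```bash
python3 - <<'E'
from fit import *
L=pts(f.x[:6]); print(proj('top',L['tip'])+f.x[6:8],proj('side',L['tip'])+f.x[8:])
crop('pics/top0.png','pics/a.png',318,178,38,50,11); crop('pics/side0.png','pics/b.png',285,200,36,50,11)
cv2.imwrite('pics/ab.png',np.hstack([cv2.imread('pics/a.png'),cv2.imread('pics/b.png')])[:,:800])
E
```

```text
[[339.979 208.3  ]] [[315.979  216.6156]]
```

View pics/ab.png

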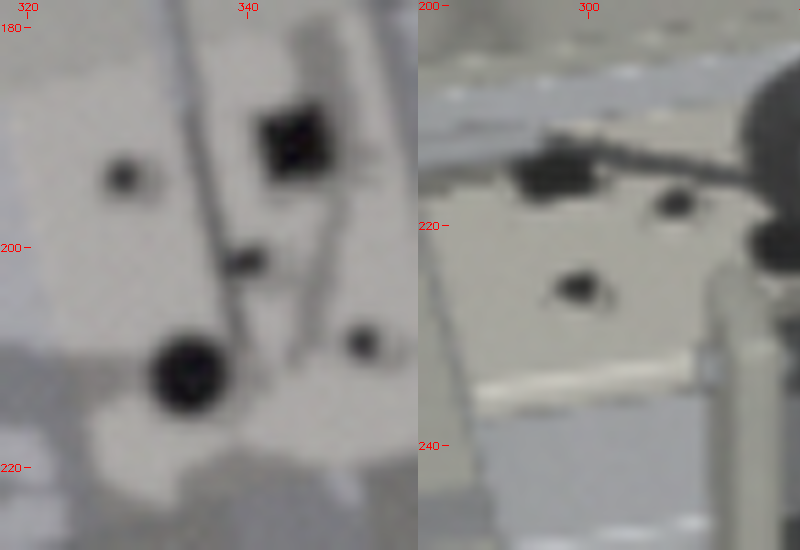

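The left crop shows the needle tip at px (339.6, 208.9), the square well at (344.2,190.7) and the round well at (334.5,211.4). That agrees with the fit, so I'll refit with the corrected tip and plan the approach.

```bash
sed -i "s/('top',t(342,240),'tip')/*[('top',(339.6,208.9),'tip')]*3/; s/('top',t(440,26),'fr'),//; s/('top',t(190,582),'nl'),//" fit.py
cat > go.py <<'E'
from fit import *
from scipy.spatial.transform import Rotation as Ro
P=pts(f.x[:6]); a=f.x[2]; ex=np.array([np.cos(a),np.sin(a),0]); ey=np.array([-ex[1],ex[0],0])
def S(x,y,z): return np.r_[P['tip'][:2],0]+x*ex+y*ey+[0,0,z]
def rel(target,turn=True):
    o=ctrl.get_obs(); R=Ro.from_quat(np.r_[o['eef_rot'][1:],o['eef_rot'][0]]); W=Ro.from_matrix(np.c_[-ex,ey,[0,0,-1]])
    print('shift cm',R.inv().apply(target-o['eef_pos'])*100,'turn',np.degrees((R.inv()*W).as_rotvec())/6,'t',o['time_s'],'F',o['wrist_force'],'open',o['opening'])
    d=o['eef_pos']-P['tip']; print('eef stand mm',d@ex*1e3,d@ey*1e3,o['eef_pos'][2]*1e3)
E
python3 -c "
from go import *
print(f.x,res(f.x)[:-4].reshape(-1,2));print(P['tip'],P['post'],P['tab'])
rel(S(0,.225,.232))"
```

```text
[ 0.5894 -0.0131  0.2546 -0.0865 -0.0032  2.0454 -0.155  -0.2525  0.318
  0.2365] [[-0.7591 -0.2895]
 [-0.936   0.517 ]
 [-0.8944  0.1557]
 [-1.0925 -0.9248]
 [ 0.5372 -1.068 ]
 [ 1.5222 -0.4858]
 [ 0.0076  0.1308]
 [ 0.3237  0.2736]
 [ 0.3294  0.0923]
 [-0.0911  0.4747]
 [ 0.024   0.1828]
 [-0.4549  0.4631]
 [-0.3861  0.6015]
 [-0.0658  0.0597]
 [ 0.1151 -0.2135]
 [ 0.1151 -0.2135]
 [ 0.1151 -0.2135]
 [ 1.487  -0.3273]
 [ 0.3601  0.4025]]
[ 0.5894 -0.0131  0.046 ] [ 0.5065 -0.038   0.077 ] [0.5475 0.1478 0.217 ]
shift cm [-42.7781 -19.6684   1.7648] turn [-0.0133 -0.0073 -5.8387] t 0.1 F [-0.208   0.5344 -0.323 ] open 1.0006500586906681
eef stand mm -237.3567391542979 631.630923739903 249.47588633932597
```

send_rows(dr=[[0,0,-0.8],[0,0,-1.6],[0,0,-2.4],[0,0,-3.2],[0,0,-4.0],[0,0,-4.8],[0,0,-5.84],[0,0,-5.84]], xyz=[[-5.5,-2.5,0],[-11,-5,0],[-16.5,-7.6,0.4],[-22,-10.1,0.8],[-27.5,-12.6,1.2],[-33,-15.2,1.76],[-38.5,-17.7,1.76],[-42.8,-19.7,1.76]], jaw=[0,0,0,0,0,0,0,0])

```text
time_s: 1.1
eef_pos: [0.5342, 0.2026, 0.2322]
eef_rot: [-0.0, -0.127, 0.992, -0.0]
wrist_force: [0.2, 0.4, 0.3]
opening: -0.006
grasp_force: 0.0
```

```bash
python3 -c "
from go import *
rel(S(0,.2,.232))"
```

```text
shift cm [ 0.0993 -2.2675  0.0204] turn [ 0.0003 -0.0064  0.0002] t 1.1 F [0.1917 0.4024 0.3496] open -0.00641415752070499
eef stand mm 0.992724262073423 222.67507601920641 232.20394736905726
```

send_rows(dr=[[0,0,0],[0,0,0],[0,0,0],[0,0,0],[0,0,0],[0,0,0],[0,0,0],[0,0,0]], xyz=[[0.1,-1.5,0],[0.1,-2.5,0],[0.1,-3.5,0],[0.1,-4.5,0],[0.1,-5.5,0],[0.1,-6.5,0],[0.1,-7.5,0],[0.1,-8.5,0]], jaw=[0,0,0,0,0,0,0,0])

```text
time_s: 2.1
eef_pos: [0.5533, 0.1218, 0.2323]
eef_rot: [-0.0, -0.127, 0.992, -0.0]
wrist_force: [-0.4, 1.2, 0.4]
opening: -0.002
grasp_force: 0.5
```

send_rows(dr=[[0,0,0],[0,0,0],[0,0,0],[0,0,0],[0,0,0],[0,0,0],[0,0,0],[0,0,0]], xyz=[[0,-0.8,0],[0,-1.6,0],[0,-2.4,0],[0,-3.2,0],[0,-4.0,0],[0,-4.8,0],[0,-5.4,0],[0,-5.4,0]], jaw=[0,0,0,0,0,0,0,0])

```text
time_s: 3.1
eef_pos: [0.5673, 0.0695, 0.2327]
eef_rot: [0.0, -0.127, 0.992, -0.0]
wrist_force: [-0.2, 0.6, -0.6]
opening: 0.002
grasp_force: 0.0
```

```bash
python3 -c "
from go import *
rel(S(-.0865,-.0032,.2))
im=ctrl.camera('side')[:,:,::-1];cv2.imwrite('pics/side1.png',im);crop(im,'pics/s1.png',235,110,180,180,3.3)"
```

```text
shift cm [ 8.5847 -8.8739  3.2683] turn [-0.0003  0.0001 -0.0052] t 3.1 F [-0.2301  0.5969 -0.5875] open 0.002030025439539509
eef stand mm -0.6053125418592298 85.49270630177358 232.6806088494794
```

View pics/s1.png

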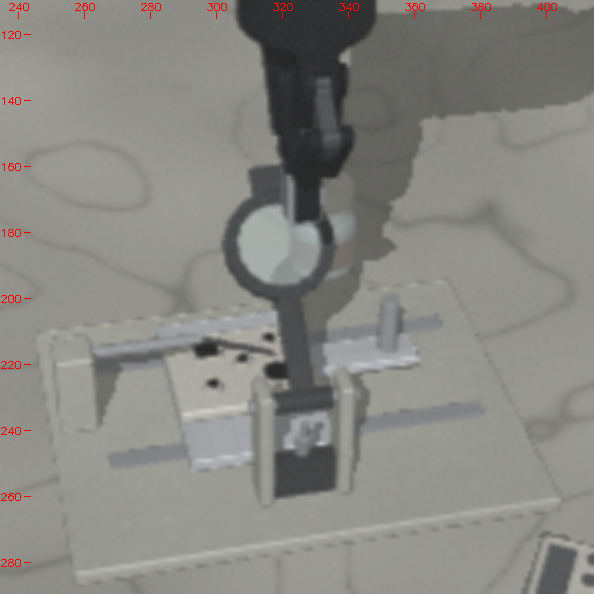

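The picture shows the magnifier near upright with the fingers against its outer face (tab at (265,170)), so it has not snapped yet. I'll push on.

send_rows(dr=[[0,0,0],[0,0,0],[0,0,0],[0,0,0],[0,0,0],[0,0,0],[0,0,0],[0,0,0]], xyz=[[0,-0.8,0],[0,-1.6,0],[0,-2.4,0],[0,-3.2,0],[0,-3.8,0],[0,-3.8,0],[0,-3.8,0],[0,-3.8,0]], jaw=[0,0,0,0,0,0,0,0])

```text
time_s: 4.15
eef_pos: [0.5766, 0.0334, 0.2327]
eef_rot: [-0.0, -0.127, 0.992, 0.0]
wrist_force: [-0.7, 0.9, -0.6]
opening: 0.0
grasp_force: 0.0
```

```bash
python3 -c "
from go import *
rel(S(-.0865,-.0032,.2))
im=ctrl.camera('side')[:,:,::-1];im2=ctrl.camera('top')[:,:,::-1]
crop(im,'pics/a.png',235,120,120,160,3.2);crop(im2,'pics/b.png',250,138,120,160,3.2)
cv2.imwrite('pics/s2.png',np.hstack([cv2.imread('pics/a.png'),cv2.imread('pics/b.png')]))"
```

```text
shift cm [ 8.5911 -5.1409  3.2684] turn [ 0.0007 -0.0002  0.0044] t 4.15 F [-0.6993  0.9114 -0.5907] open 0.00023336604626823584
eef stand mm -0.6120638166926344 48.24560329595048 232.68665545904452
```

View pics/s2.png

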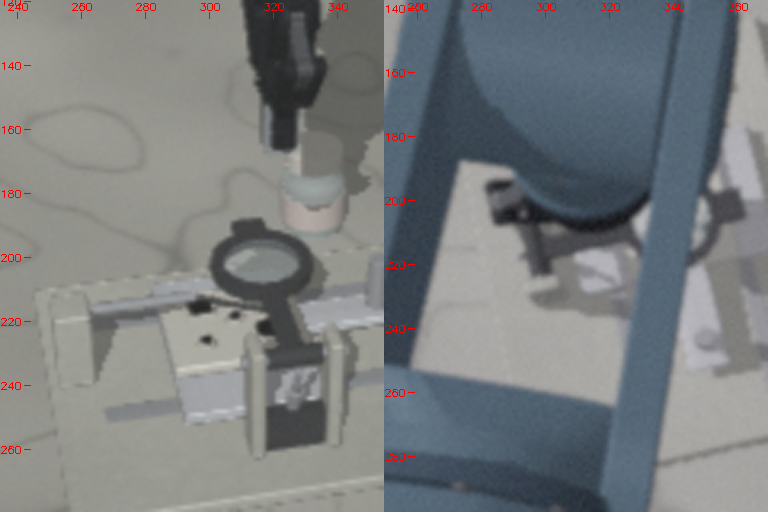

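The magnifier has sprung down: its frame is at about (316,202) in the side view, where the level position projects. Next I'll go to the post.

send_rows(dr=[[0,0,0],[0,0,0],[0,0,0],[0,0,0],[0,0,0],[0,0,0],[0,0,0],[0,0,0]], xyz=[[4.3,-2.5,0],[8.59,-5.14,0],[8.59,-5.14,0],[8.59,-5.14,4.0],[8.59,-5.14,8.0],[8.59,-5.14,11.0],[8.59,-5.14,12.5],[8.59,-5.14,12.5]], jaw=[70,70,70,70,70,70,70,70])

```text
time_s: 5.25
eef_pos: [0.5064, -0.0377, 0.1071]
eef_rot: [-0.001, -0.127, 0.992, 0.0]
wrist_force: [-0.4, 0.4, 0.2]
opening: 0.699
grasp_force: 0.0
```

```bash
python3 -c "
from go import *
rel(S(-.0865,-.0032,.063))
im=ctrl.camera('side')[:,:,::-1];crop(im,'pics/s3.png',270,120,130,140,4.2)
print(proj('side',[P['post'],P['tip']+[0,0,.042]])+f.x[8:])"
```

```text
shift cm [-0.0087 -0.0323  4.4079] turn [ 0.0094 -0.0125  0.0055] t 5.25 F [-0.3889  0.4355  0.1685] open 0.6986702141705078
eef stand mm -86.52912375569791 -2.920429378888664 107.07917641540553
[[352.8748 200.1758]
 [316.2122 202.0496]]
```

View pics/s3.png

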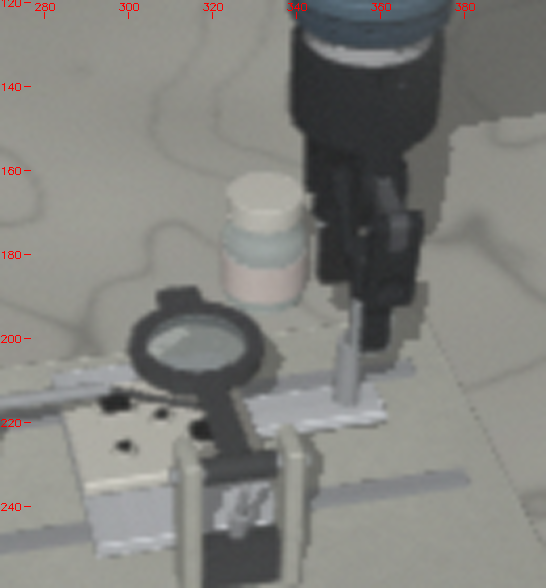

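The lens centre is at (316,202), exactly the level position. The post at (353,203) stands between the fingers. I'll descend and grip.

send_rows(dr=[[0,0,0],[0,0,0],[0,0,0],[0,0,0],[0,0,0],[0,0,0],[0,0,0],[0,0,0]], xyz=[[0,0,1.5],[0,0,3.0],[0,0,4.4],[0,0,4.4],[0,0,4.4],[0,0,4.4],[0,0,4.4],[0,0,4.4]], jaw=[70,70,70,70,0,0,0,0])

```text
time_s: 6.3
eef_pos: [0.5069, -0.0383, 0.0643]
eef_rot: [0.0, -0.127, 0.992, -0.0]
wrist_force: [-1.1, 0.5, 4.5]
opening: 0.145
grasp_force: 58.4
```

```bash
python3 -c "
from go import *
rel(S(-.127,.018,.063))
im=ctrl.camera('side')[:,:,::-1];im2=ctrl.camera('top')[:,:,::-1];cv2.imwrite('pics/side4.png',im);cv2.imwrite('pics/top4.png',im2)
crop(im,'pics/a.png',275,190,60,60,6.5);crop(im2,'pics/b.png',312,170,60,60,6.5)
cv2.imwrite('pics/s4.png',np.hstack([cv2.imread('pics/a.png'),cv2.imread('pics/b.png')]))"
```

```text
shift cm [4.0878 2.1622 0.1248] turn [-0.005   0.0079  0.0019] t 6.3 F [-1.0636  0.4567  4.521 ] open 0.14522375350932842
eef stand mm -86.1185937720047 -3.6130690170916604 64.29288603241568
```

send_rows(dr=[[0,0,0],[0,0,0],[0,0,0],[0,0,0],[0,0,0],[0,0,0],[0,0,0],[0,0,0]], xyz=[[0.6,0.3,0],[1.3,0.7,0],[2.0,1.05,0],[2.7,1.4,0],[3.4,1.8,0],[4.09,2.16,0],[4.09,2.16,0],[4.09,2.16,0]], jaw=[0,0,0,0,0,0,0,0])

```text
time_s: 7.4
eef_pos: [0.4608, -0.0273, 0.0641]
eef_rot: [-0.0, -0.127, 0.992, 0.0]
wrist_force: [-0.7, -0.1, 10.4]
opening: 0.147
grasp_force: 59.7
```

```bash
python3 -c "
from go import *
rel(S(-.127,.018,.063))
im=ctrl.camera('side')[:,:,::-1];im2=ctrl.camera('top')[:,:,::-1];cv2.imwrite('pics/side5.png',im);cv2.imwrite('pics/top5.png',im2)
crop(im,'pics/a.png',285,185,60,80,6.6);crop(im2,'pics/b.png',312,180,60,80,6.6)
cv2.imwrite('pics/s5.png',np.hstack([cv2.imread('pics/a.png'),cv2.imread('pics/b.png')]))"
```

```text
shift cm [-0.1007 -0.0589  0.1148] turn [ 0.0024 -0.0052  0.0039] t 7.4 F [-0.6719 -0.0602 10.4459] open 0.14677468358274848
eef stand mm -128.00636588056284 18.587908235265072 64.14917148881523
```

View pics/s5.png

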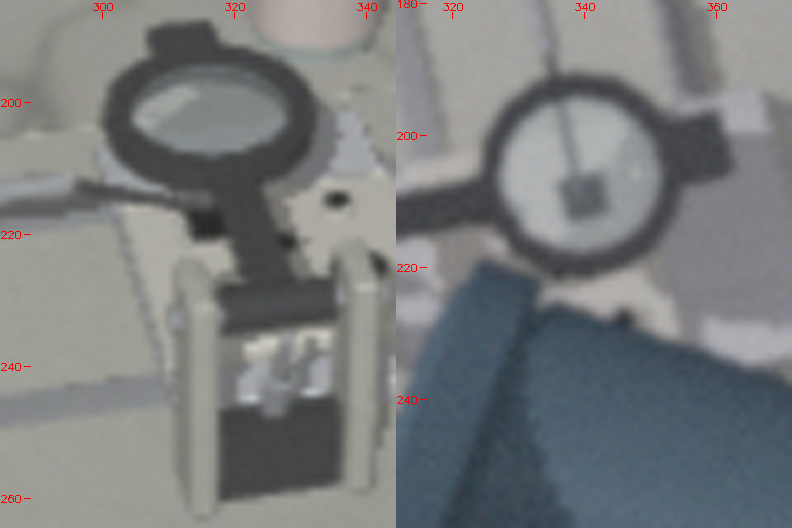

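The top view, seen through the lens, shows the square well at about (340.1,209.2) with the needle ending on it. I'll refine numerically the well centroids and the needle end.

```bash
python3 - <<'E'
from go import *
def g(n): return cv2.cvtColor(cv2.imread(n),cv2.COLOR_BGR2GRAY).astype(np.float32)
def cen(im,u,v,r):
    u,v=int(round(u)),int(round(v)); w=im[v-r:v+r+1,u-r:u+r+1]; lo,hi=w.min(),np.percentile(w,75); d=np.clip((hi+lo)/2+.15*(hi-lo)-w,0,None)
    y,x=np.mgrid[-r:r+1,-r:r+1]; return np.array([u+(d*x).sum()/d.sum(),v+(d*y).sum()/d.sum()])
A=g('pics/top0.png');B=g('pics/top5.png')
print('sq0',cen(A,344,191,5),'ro0',cen(A,334.5,211.5,6),'sq5',cen(B,340,209,5))
off=f.x[6:8]
print('want sq px',proj('top',S(0,0,.04))+off,'tip',proj('top',S(0,0,.046))+off)
print('1mm stand x,y ->px',proj('top',S(.001,0,.04))-proj('top',S(0,0,.04)),proj('top',S(0,.001,.04))-proj('top',S(0,0,.04)))
o=S(0,0,.04); print('sq5 stand mm',[((unproj('top',cen(B,340,209,5)-off,.04)-o)@e*1e3) for e in(ex,ey)])
def at(im,p): return cv2.remap(im,np.float32([[p[0]]]),np.float32([[p[1]]]),1)[0,0]
for x in np.arange(-14,26,2)/1e3:
    row=[at(A,(proj('top',S(x,y/1e3,.046+.44*max(x,0)))+off)[0]) for y in range(-8,9,1)]
    print(f'{x*1e3:4.0f}',np.array(row).astype(int))
E
```

```text
sq0 [344.62   190.6133] ro0 [334.8031 211.6698] sq5 [340.1928 209.4711]
want sq px [[339.686  209.0701]] tip [[339.7151 208.6865]]
1mm stand x,y ->px [[-0.1002 -0.4026]] [[-0.4075  0.098 ]]
sq5 stand mm [np.float64(-1.2250590438799258), np.float64(-0.942448904377521)]
 -14 [168 168 167 167 166 164 162 161 159 155 150 145 143 141 140 140 137]
 -12 [165 165 164 163 158 154 151 150 149 145 141 138 136 134 128 123 113]
 -10 [160 160 160 157 152 146 142 139 137 137 135 130 126 116 106  95  81]
  -8 [149 153 156 152 148 143 138 133 131 130 125 119 111  97  84  69  53]
  -6 [145 152 154 152 150 145 140 136 133 129 122 115 101  84  67  52  37]
  -4 [149 157 157 157 154 149 143 138 133 127 119 109  94  78  61  44  32]
  -2 [157 161 161 161 155 148 141 133 127 121 114 105  93  78  61  44  34]
   0 [164 164 165 162 157 151 139 128 120 114 110 107 102  90  76  62  49]
   2 [167 167 168 164 161 152 139 127 118 110 114 119 120 114 106  95  82]
   4 [166 168 167 165 162 151 140 127 115 108 118 127 133 136 136 129 121]
   6 [161 162 163 163 158 150 140 126 114 114 121 129 140 150 153 155 155]
   8 [151 152 154 156 153 149 141 128 117 119 121 131 143 153 159 165 165]
  10 [140 140 140 140 139 137 127 115 114 117 122 134 147 155 163 167 167]
  12 [126 121 119 119 118 116 111 106 108 110 121 138 150 157 163 165 166]
  14 [105  90  81  78  78  81  82  87  92  99 118 135 147 157 163 166 168]
  16 [ 92  71  66  61  62  66  69  75  80  93 111 128 141 155 161 166 168]
  18 [112 102  97  91  89  90  89  88  90 101 115 129 144 155 161 167 168]
  20 [143 140 137 134 130 129 119 110 107 109 116 132 147 156 163 167 167]
  22 [161 160 160 157 154 147 135 126 118 112 121 136 150 157 164 166 168]
  24 [166 166 165 163 159 148 137 126 116 110 123 137 147 157 164 166 167]
```

The square well is within about 1.5 mm. For a clean look at the needle end I'll shift the tray briefly so that the tip lies over plain white.

send_rows(dr=[[0,0,0],[0,0,0],[0,0,0],[0,0,0],[0,0,0],[0,0,0],[0,0,0],[0,0,0]], xyz=[[0,-0.6,0],[0,-1.2,0],[0,-1.7,0],[0,-1.7,0],[0,-1.7,0],[0,-1.7,0],[0,-1.7,0],[0,-1.7,0]], jaw=[0,0,0,0,0,0,0,0])

```text
time_s: 8.5
eef_pos: [0.4654, -0.0442, 0.0642]
eef_rot: [-0.0, -0.127, 0.992, -0.0]
wrist_force: [-1.6, -2.2, 9.2]
opening: 0.146
grasp_force: 59.6
```

```bash
python3 - <<'E'
from go import *
im=np.mean([ctrl.camera('top').astype(float) for _ in range(4)],0)[:,:,::-1]
cv2.imwrite('pics/top6.png',im); B=cv2.cvtColor(im.astype(np.float32),cv2.COLOR_BGR2GRAY); off=f.x[6:8]
rel(S(-.127,.018,.063))
def at(im,p): return cv2.remap(im,np.float32([[p[0]]]),np.float32([[p[1]]]),1)[0,0]
for x in np.arange(-14,32,2)/1e3:
    print(f'{x*1e3:4.0f}',np.array([at(B,(proj('top',S(x,y/1e3,.046+.44*max(x,0)))+off)[0]) for y in range(-10,11)]).astype(int))
crop(im.astype(np.uint8),'pics/t6.png',318,180,48,45,12)
E
```

```text
shift cm [-0.0844  1.6874  0.1174] turn [-0.0042 -0.0027  0.0031] t 8.7 F [-1.2165 -1.7616  9.0424] open 0.14294167610686376
eef stand mm -127.83827856540486 1.1260483323231805 64.18119026840957
 -14 [151 153 157 160 164 167 169 170 170 169 168 167 166 164 163 162 161 159
 156 151 146]
 -12 [148 154 160 166 170 173 174 175 175 174 174 174 174 174 173 172 172 172
 171 169 168]
 -10 [141 152 160 166 171 174 175 176 177 177 177 177 177 177 176 176 177 177
 176 176 176]
  -8 [132 146 157 164 171 174 175 177 177 178 178 177 177 177 177 177 178 177
 176 175 174]
  -6 [124 140 151 161 168 172 175 176 177 177 177 177 177 177 177 177 177 176
 174 171 168]
  -4 [122 135 147 159 165 171 174 175 176 175 175 175 175 175 176 176 175 175
 172 168 164]
  -2 [120 134 147 157 164 171 172 173 171 169 167 167 168 170 173 175 174 174
 171 167 164]
   0 [120 134 149 158 166 170 171 170 165 160 157 156 156 162 168 171 174 174
 172 170 168]
   2 [120 134 146 157 166 168 170 166 159 153 148 144 149 157 164 169 174 175
 175 175 174]
   4 [124 137 148 158 165 168 170 165 158 151 143 140 147 154 161 167 172 175
[... 628 characters left out ...]
 162 169 172 175
 176 177 178]
  20 [177 177 177 176 176 174 171 167 158 149 144 143 144 153 162 167 172 175
 176 176 177]
  22 [175 175 174 174 173 170 168 162 154 147 144 140 145 153 160 165 170 172
 173 174 175]
  24 [170 171 171 171 169 167 163 156 149 144 140 138 145 151 156 161 165 167
 168 169 170]
  26 [164 166 167 167 167 166 162 156 150 144 138 139 143 148 155 161 163 165
 166 165 165]
  28 [150 154 157 160 162 165 161 156 149 141 135 137 140 146 153 158 159 160
 155 152 149]
  30 [122 128 136 142 146 147 144 141 135 129 126 126 128 134 143 143 142 139
 133 127 121][ WARN:0@1.221] global loadsave.cpp:1063 imwrite_ Unsupported depth image for selected encoder is fallbacked to CV_8U.
```

View pics/t6.png

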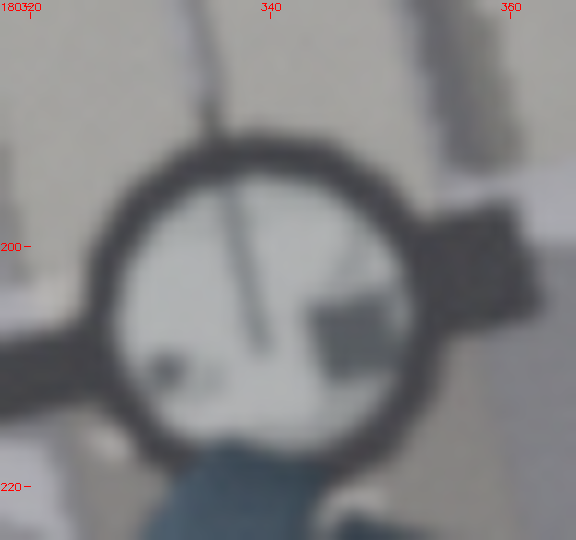

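The picture shows the needle end cleanly at about (339.5,208.5) and the square well at (347.0,207.6). I'll measure well centres clean of the needle, and set targets.

```bash
python3 - <<'E'
from go import *
off=f.x[6:8]; o=S(0,0,.04)
st=lambda uv:np.array([(unproj('top',np.array(uv)-off,.04)-o)@e*1e3 for e in(ex,ey)])
def cen(n,u,v,r,s=8):
    im=cv2.cvtColor(cv2.imread(n),cv2.COLOR_BGR2GRAY)
    w=cv2.resize(im[v-r:v+r+1,u-r:u+r+1],None,fx=s,fy=s,interpolation=cv2.INTER_CUBIC)
    t=(w.min()+np.percentile(w,70))/2; k,l,stt,c=cv2.connectedComponentsWithStats((w<t).astype(np.uint8))
    i=l[w.shape[0]//2,w.shape[1]//2]; cc=(c[i]+.5)/s-.5; return np.array([u-r+cc[0],v-r+cc[1]]),stt[i,2:]/s
for nm,n,u,v,r in(('sq0','top0',344,191,6),('ro0','top0',335,212,7),('sq5','top5',340,209,5),('sq6','top6',347,208,5)):
    c,b=cen(f'pics/{n}.png',u,v,r); print(nm,c,b,'stand',st(c))
E
```

```text
sq0 [344.6429 190.6098] [  6.75    7.125 294.375] stand [ 40.7281 -22.2563]
ro0 [334.7913 211.6463] [  7.25   7.   316.5 ] stand [-3.2765 12.8091]
sq5 [340.1209 209.4115] [  7.     6.75 294.5 ] stand [-1.0449 -0.8103]
sq6 [348.973  208.3462] [  8.5   11.   405.25] stand [ -3.5352 -21.9108]
```

send_rows(dr=[[0,0,0],[0,0,0],[0,0,0],[0,0,0],[0,0,0],[0,0,0],[0,0,0],[0,0,0]], xyz=[[0,0.5,0],[0,1.0,0],[0,1.4,0],[0,1.77,0],[0,1.77,0],[0,1.77,0],[0,1.77,0],[0,1.77,0]], jaw=[0,0,0,0,0,0,0,0])

```text
time_s: 9.7
eef_pos: [0.461, -0.0266, 0.0642]
eef_rot: [0.0, -0.127, 0.992, 0.0]
wrist_force: [-0.1, 0.1, 9.3]
opening: 0.142
grasp_force: 59.6
```

```bash
python3 - <<'E'
from go import *
im=np.mean([ctrl.camera('top').astype(float) for _ in range(3)],0)[:,:,::-1].round().astype(np.uint8)
cv2.imwrite('pics/top7.png',im); rel(S(-.1278,.0193,.064))
off=f.x[6:8]; o=S(0,0,.04); g=cv2.cvtColor(im,cv2.COLOR_BGR2GRAY).astype(np.float32)
def at(x,y): p=(proj('top',S(x/1e3,y/1e3,.04))+off)[0]; return cv2.remap(g,np.float32([[p[0]]]),np.float32([[p[1]]]),1)[0,0]
for d in(-5,-4,-3,3,4,5): print(d,'xprof at y=d',np.array([at(x,d) for x in range(-14,15,1)]).astype(int))
for d in(-6,-4,-3): print(d,'yprof at x=d',np.array([at(d,y) for y in range(-14,15,1)]).astype(int))
E
```

```text
shift cm [0.0119 0.0083 0.0145] turn [0.0013 0.0006 0.0037] t 9.85 F [0.0996 0.1039 9.3829] open 0.14229917296213154
eef stand mm -127.68123633905573 19.217338204635517 64.14539285383316
-5 xprof at y=d [153 153 152 151 143 134 126 117 108 104 100  98  99  99 100 101 102 103
 105 114 123 135 148 162 167 171 173 173 174]
-4 xprof at y=d [152 153 151 149 142 132 122 112 104 100  97  96  96  96  97  97  97  99
 102 111 121 131 145 159 164 168 171 171 171]
-3 xprof at y=d [152 152 150 148 141 130 119 111 102  98  96  95  94  94  95  96  98 100
 103 110 119 128 142 155 161 163 164 163 163]
3 xprof at y=d [151 151 151 148 141 135 123 112 104 100  97  97  97  98  99 101 102 103
 105 109 114 124 136 144 150 156 158 161 162]
4 xprof at y=d [152 152 152 150 143 135 125 114 105 101  98  97  97  97  99 101 102 103
 106 111 116 127 139 150 157 163 166 167 167]
5 xprof at y=d [153 154 153 153 145 136 126 115 106 102 100  99 100 101 103 104 105 106
 107 113 119 130 143 155 161 167 170 171 173]
-6 yprof at x=d [167 163 160 155 148 142 132 123 115 108 104 102 101 102 103 103 104 104
 105 106 111 124 135 147 158 166 171 175 176]
-4 yprof at x=d [158 157 155 150 145 137 126 116 108 100  97  96  95  96  96  96  97  97
  98 100 109 119 132 147 161 166 172 175 176]
-3 yprof at x=d [155 154 152 149 145 135 125 116 107  98  96  95  95  95  96  96  97  97
  97  99 108 117 131 148 161 167 173 175 176]
```

The square well is within about 0.8 mm of the tip. I'll make a small trim and then hold.

send_rows(dr=[[0,0,0],[0,0,0],[0,0,0],[0,0,0],[0,0,0],[0,0,0],[0,0,0],[0,0,0]], xyz=[[0.02,0.05,0],[0.02,0.05,0],[0.02,0.05,0],[0.02,0.05,0],[0.02,0.05,0],[0.02,0.05,0],[0.02,0.05,0],[0.02,0.05,0]], jaw=[0,0,0,0,0,0,0,0])

```text
time_s: 10.85
eef_pos: [0.4609, -0.0265, 0.0642]
eef_rot: [0.0, -0.127, 0.992, -0.0]
wrist_force: [0.6, -0.4, 6.7]
opening: 0.141
grasp_force: 59.4
```

send_rows(dr=[[0,0,0],[0,0,0],[0,0,0],[0,0,0],[0,0,0],[0,0,0],[0,0,0],[0,0,0]], xyz=[[0,0,0],[0,0,0],[0,0,0],[0,0,0],[0,0,0],[0,0,0],[0,0,0],[0,0,0]], jaw=[0,0,0,0,0,0,0,0])

```text
time_s: 11.85
eef_pos: [0.4609, -0.0265, 0.0642]
eef_rot: [0.0, -0.127, 0.992, -0.0]
wrist_force: [1.1, -0.6, 7.6]
opening: 0.143
grasp_force: 59.4
```

```bash
python3 -c "
from go import *
rel(S(-.0838,-.0145,.0642))"
```

```text
shift cm [-4.3866 -3.391   0.0001] turn [-0.0041  0.0054  0.0026] t 11.85 F [ 1.0545 -0.6257  7.6427] open 0.1429042151112589
eef stand mm -127.67580025517589 19.397891790389497 64.16148427649726
```

send_rows(dr=[[0,0,0],[0,0,0],[0,0,0],[0,0,0],[0,0,0],[0,0,0],[0,0,0],[0,0,0]], xyz=[[-0.7,-0.54,0],[-1.5,-1.15,0],[-2.3,-1.8,0],[-3.1,-2.4,0],[-3.8,-2.95,0],[-4.4,-3.4,0],[-4.4,-3.4,0],[-4.4,-3.4,0]], jaw=[0,0,0,0,0,0,0,0])

```text
time_s: 12.85
eef_pos: [0.5123, -0.0484, 0.0642]
eef_rot: [0.001, -0.127, 0.992, -0.0]
wrist_force: [1.7, -1.2, 5.8]
opening: 0.142
grasp_force: 59.3
```

```bash
cat > m.py <<'E'
from go import *
im=np.mean([ctrl.camera('top').astype(float) for _ in range(3)],0)[:,:,::-1].round().astype(np.uint8)
cv2.imwrite('pics/top8.png',im); rel(S(-.0837,-.0146,.0642))
off=f.x[6:8]; g=cv2.cvtColor(im,cv2.COLOR_BGR2GRAY).astype(np.float32)
def at(x,y): p=(proj('top',S(x/1e3,y/1e3,.04))+off)[0]; return cv2.remap(g,np.float32([[p[0]]]),np.float32([[p[1]]]),1)[0,0]
for d in(-4,-3,4,5): print(d,'xprof',np.array([at(x,d) for x in range(-15,16)]).astype(int))
for d in(-5,-3,-1): print(d,'yprof',np.array([at(d,y) for y in range(-15,16)]).astype(int))
crop(im,'pics/t8.png',312,175,66,60,9)
E
python3 m.py
```

```text
shift cm [ 0.0199  0.0128 -0.0003] turn [-0.006   0.0091  0.0012] t 13.0 F [ 1.899  -0.7093  6.4556] open 0.1475756095860022
eef stand mm -83.50060163979134 -14.727664392969764 64.19776520264836
-4 xprof [72 72 73 71 69 69 68 67 67 66 65 64 64 63 62 62 62 62 62 63 65 68 70 73
 76 78 79 81 83 84 85]
-3 xprof [72 72 72 71 70 69 67 66 66 65 64 64 63 62 62 62 63 64 66 67 69 72 74 77
 81 82 82 82 83 84 85]
4 xprof [66 65 63 63 62 62 63 64 65 66 69 72 75 78 81 81 81 82 84 85 86 86 86 86
 86 86 86 85 85 85 85]
5 xprof [64 62 62 62 62 63 65 66 68 69 73 76 79 81 83 83 83 84 85 86 87 87 87 86
 86 86 86 85 85 85 85]
-5 yprof [92 91 89 87 83 78 74 72 70 68 67 65 64 63 63 62 62 64 65 69 73 76 80 83
 83 83 85 86 88 88 87]
-3 yprof [90 87 82 78 75 72 70 69 67 66 64 64 63 63 63 64 66 68 71 75 79 82 85 85
 85 84 85 86 87 87 87]
-1 yprof [87 82 77 74 71 69 67 66 65 64 63 62 62 63 65 67 70 73 76 81 83 85 86 86
 85 85 85 85 85 85 86]
```

View pics/t8.png

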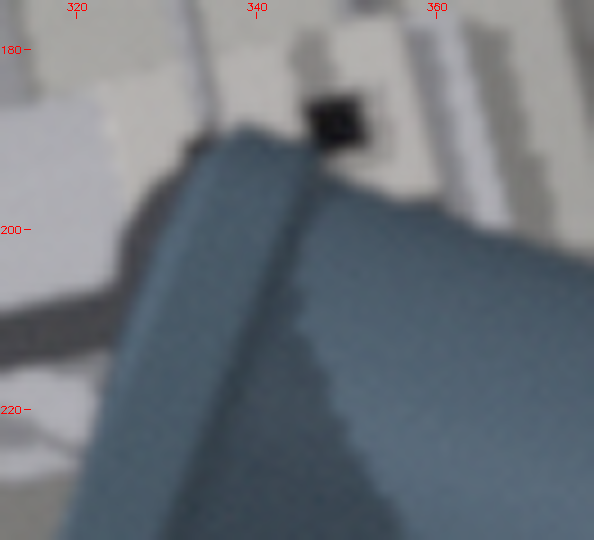

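The arm hides the round well, but the square well at (348.9,188.1) can be checked: by position the tray is within about 0.2 mm. I'll measure it, then release and rise.

```bash
cat > w.py <<'E'
from go import *
off=f.x[6:8]; o=S(0,0,.04)
def well(im,u,v,r,s=8):
    g=cv2.cvtColor(im,cv2.COLOR_BGR2GRAY); w=cv2.resize(g[v-r:v+r+1,u-r:u+r+1],None,fx=s,fy=s,interpolation=cv2.INTER_CUBIC)
    t=(w.min()+np.percentile(w,75))/2; k,l,q,c=cv2.connectedComponentsWithStats((w<t).astype(np.uint8)); i=l[w.shape[0]//2,w.shape[1]//2]
    p=np.array([u-r,v-r])+(c[i]+.5)/s-.5; return p,q[i,2:4]/s,[round((unproj('top',p-off,.04)-o)@e*1e3,2) for e in(ex,ey)]
E
python3 -c "
from w import *
print(well(cv2.imread('pics/top8.png'),349,188,5),'want 43.1,-33.1')"
```

```text
(array([347.9418, 189.3445]), array([8.625, 8.125]), [np.float64(41.85), np.float64(-30.69)]) want 43.1,-33.1
```

send_rows(dr=[[0,0,0],[0,0,0],[0,0,0],[0,0,0],[0,0,0],[0,0,0],[0,0,0],[0,0,0]], xyz=[[0,0,0],[0,0,0],[0,0,0],[0,0,0],[0,0,0],[0,0,-3],[0,0,-8],[0,0,-13]], jaw=[20,30,50,70,70,70,70,70])

```text
time_s: 14.0
eef_pos: [0.5118, -0.0482, 0.1948]
eef_rot: [-0.0, -0.127, 0.992, 0.0]
wrist_force: [0.9, -0.2, 0.5]
opening: 0.699
grasp_force: 0.0
```

send_rows(dr=[[0,0,0],[0,0,0],[0,0,0],[0,0,0],[0,0,0],[0,0,0],[0,0,0],[0,0,0]], xyz=[[3,0,-2],[6,0,-3],[9,0,-3],[12,4,-3],[15,8,-3],[15,13,-3],[15,18,-3],[15,20,-3]], jaw=[70,70,70,70,70,70,70,70])

```text
time_s: 15.0
eef_pos: [0.3156, 0.1093, 0.2238]
eef_rot: [0.0, -0.128, 0.992, 0.0]
wrist_force: [0.6, -0.1, 0.3]
opening: 0.7
grasp_force: 0.0
```

```bash
python3 -c "
from w import *
im=np.mean([ctrl.camera('top').astype(float) for _ in range(3)],0)[:,:,::-1].round().astype(np.uint8)
sd=ctrl.camera('side')[:,:,::-1];cv2.imwrite('pics/top9.png',im);cv2.imwrite('pics/side9.png',sd)
print(well(im,349,188,5),'want 43.1,-33.1',well(im,340,209,6),ctrl.get_obs()['time_s'])
crop(im,'pics/a.png',225,140,210,170,1.9);crop(im,'pics/b.png',316,175,50,40,7.6);crop(sd,'pics/c.png',240,150,180,120,2.2)
A,B,D=[cv2.imread(f'pics/{k}.png') for k in 'abc']
C=np.zeros((590,800,3),np.uint8)
for k,(y,x) in ((A,(0,0)),(B,(0,405)),(D,(325,0))): C[y:y+k.shape[0],x:x+k.shape[1]]=k[:590-y,:800-x]
cv2.imwrite('pics/f.png',C)"
```

```text
(array([348.1982, 189.2445]), array([8.625, 8.   ]), [np.float64(41.94), np.float64(-31.34)]) want 43.1,-33.1 (array([339.7125, 209.272 ]), array([7.875, 8.   ]), [np.float64(-0.49), np.float64(0.05)]) 15.2
```

View pics/f.png

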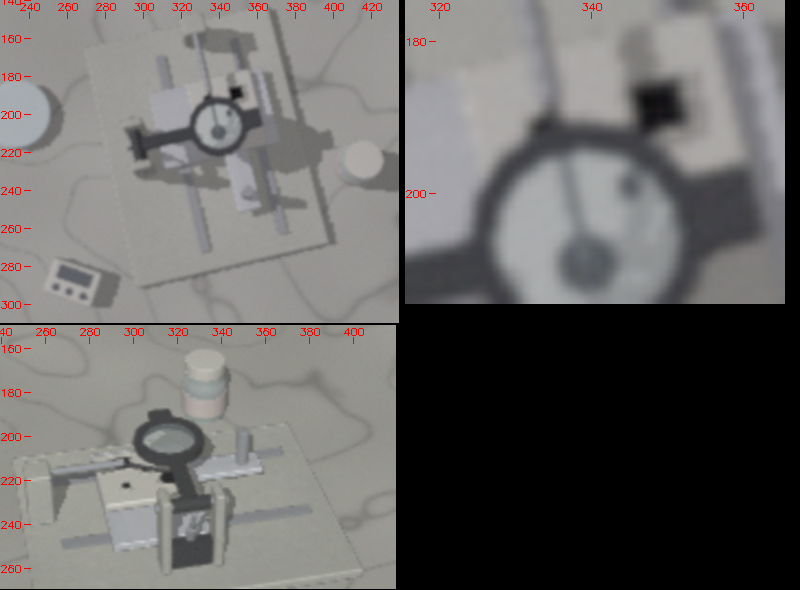

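The final view shows the magnifier level, and the round well at (339.6,209.2) against a wanted (339.4,209.5), about 0.8 mm off. The jar, dish and timer stand undisturbed and the arm is clear, so I'll hand in.

```bash
python3 -c "
from bench import ctrl
print(ctrl.hand_in())"
```

```text
the job is handed in; nothing more can be done
None
```

The job is handed in at about 15 s: the magnifier is down on its stop, the square well was held under the tip for about 2 s, and the tray now rests with the large round well within about 1 mm of the tip by the last picture, with the jar, dish and timer untouched; no verdict was returned.

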